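# Take the consumables pile off the timer, each to its pad

## Robot

A 6-joint arm with a two-finger parallel gripper is mounted at the origin on a cart in front of the work surface, level with it; the furniture and walls round the work are solid. World frame = base frame: x ahead of the robot, y to its left, z up, the work surface at z = 0. Lengths are in m, angles in rad, forces in N, time in s.
With the tool pointing down it reaches from about 0.25 to 0.775 m from the base axis. Payload 4 kg.
Tool frame: the origin (TCP) lies midway between the tips of the shut fingers; the grasp point (between the pads) lies 19 mm behind it; z points along the fingers, y is the direction in which the jaws open and shut (so a half turn about z gives the same grasp; the last joint's range is limited). The gripper opens to 94 mm and grips with 3 to 60 N. Pads are 16 mm wide; open, the fingers measure 119 mm over their backs; the gripper's body (75 mm by 177 mm) begins 78 mm behind the grasp point.
Start: joints at [-1.377, 0.087, 1.371, -0, 1.684, -0.103], TCP at [0.161, -0.526, 0.206] pointing down, gripper open.
Joint ranges: [-3.1, 3.1], [-0.76, 2.03], [0.27, 2.55], [-1.08, 4.22], [0.17, 2.65], [-2.57, 2.57]. Speed limits (rad/s): [2.79, 2.79, 3.14, 3.14, 3.14, 3.14].

## Interface

Orientations are given as [roll, pitch, yaw] about the fixed x, y, z axes, in that order (R = Rz(yaw) Ry(pitch) Rx(roll)).
In Python, from bench import robot, cams gives the robot as it stands.
- The arm moves only by the tool step_arm, never from a script. Its argument "plan" is a list that holds one entry, the list of rows, each a list of 5 numbers: the shift along the world's x, y, z in mm, then the turn about the world's z in rad, then the opening in per cent of the stroke, from 0 (shut) to 100 (fully open). In form: [[[tx, ty, tz, turn, fingers], ...]]. A call has 1 to 8 rows; each row is the pose to reach, as a shift and turn from the pose commanded when the call began; what a row does not reach only later rows make up. A row lasts 1/12 s, in which the tool goes at most 41.7 mm and 7.16 degrees, less where a joint would pass 70% of its speed; a pose out of reach is approached as far as the arm can. A call with a gripper value outside its range is refused whole. The fingers move at their own pace and stop on an object; the grip force is fixed at half the most. Time passes only in rows, so rows that repeat a pose let the fingers close. It gives the time, the measured TCP pose, the force and the opening at its end, in the units of the state.
- robot.get_obs(): the state, without advancing time (a new reading comes with each control period).
- cams.snapshot(name): name is "scene" or "top" or "wrist"; returns a dict with "frame" (384x512x3 uint8, red, green, blue), "camera_matrix" (3x3 intrinsics, pixels), "origin" and "attitude" of the camera in the world; the wrist camera has in their place "T_tool_cam" (4x4, takes a point from camera to tool coordinates, whose origin is the TCP and whose axes are the flange's). Camera axes: x right, y down, z forward; pixel columns grow to the right and rows downward; lengths in m; the calibration is good to about 2 mm. A picture is of the moment at which its call begins: read the wrist's pose just before it. There is no depth.
- robot.close_job(): hands the job in, once; it reports no verdict.
The state is a dict: "time": time; "joint_positions": joint angles; "qvel": joint speeds; "joint_torque": joint torques, N m; "tool_pos": TCP position; "ee_rot": TCP orientation; "wrist_force": force on the tool from outside, world axes, zero at the start; "wrist_torque": the same for the moment, N m; "width": finger opening in m.
Only numpy, scipy, OpenCV 4.12 (cv2) and the standard library are available. Lean on these libraries where they do the work, as an engineer would, in place of code of your own. Each camera call takes 0.05 s, during which the arm holds its last target. There are 200 camera calls.

## Task

Someone has piled the injector spares on top of the lab timer. Take the pile apart from the top down, keeping the jar, the tin and the timer upright, and set each thing in the middle of its own pad: the brass fitting on the yellow pad, lying along the yellow strip; the green-lidded jar on the green pad; the white tin on the blue pad; and last the timer on the grey pad, square with it. Leave the glass beaker and the steel fitting where they are.

Things in the scene. Friction and masses are not known exactly. Their poses are not given: they have to be found in the camera images.
- fitting_center (a point): brass tube fitting, a hexagonal rod of three nuts, 16 wide (x) x 36 long (y) x 14 high, lying on top of the jar's lid; the point is its centre, 7 mm above its underside; its y axis runs along its length, z up
- jar_center (a point): small white jar with a green screw lid, round, lid 39 mm across, body 37 mm across, 47 mm high, second in the pile, standing on the tin; the point is its centre, 23.5 mm above its underside; z up
- tin_center (a point): flat round white tin, 54 mm across, 18 mm high, third in the pile, lying on the timer; the point is its centre, 9 mm above its underside; z up
- timer_center (a point): white lab timer lying on its back, 62 (x) x 70 (y) x 19 mm high, bottom of the pile, on the worktop; the point is its centre, 9.5 mm above its underside; x across the narrow way, z up
- fitting_pad_top (a point): pad of the brass fitting: fixed white plate 38 (x) x 58 (y) mm, 4 mm high, with a yellow strip 20 x 40 mm in its middle; the point is the centre of its upper face; its y axis runs along the strip
- jar_pad_top (a point): pad of the jar: fixed round white plate 61 mm across, 4 mm high, with a green disc 43 mm across in its middle; the point is the centre of its upper face
- tin_pad_top (a point): pad of the tin: fixed round white plate 77 mm across, 4 mm high, with a blue disc 59 mm across in its middle; the point is the centre of its upper face
- timer_pad_top (a point): pad of the timer: fixed square white plate 92 x 92 mm, 4 mm high, with a grey square 74 x 74 mm in its middle; the point is the centre of its upper face; x and y run along its edges (the timer may lie any of the four ways round)
- beaker_center (a point): small clear glass beaker, 48 mm across at the rim, 58 mm high, standing loose and empty among the pads, not to be moved; the point is its centre, 29 mm above its underside
- steel_fitting_center (a point): silvery steel tube fitting, 16 x 36 x 14 mm, lying loose on the worktop at the left, not to be moved; the point is its centre, 7 mm above its underside

How it is judged:
On the way, in this order (a step that is already met when the one before it is completed fails the run):
1. the brass fitting lies released on the yellow pad, along its strip (horizontal distance between fitting_center and fitting_pad_top below 0.012 m and z of fitting_center in the frame of fitting_pad_top below 0.011 m and contact force between the fingers and fitting below 0.1 N and angle between the y axis of fitting_center and the y axis of fitting_pad_top, either way round below 0.25 rad), for 0.2 s.
2. the green-lidded jar stands released on the green pad (horizontal distance between jar_center and jar_pad_top below 0.012 m and z of jar_center in the frame of jar_pad_top below 0.0275 m and contact force between the fingers and jar below 0.1 N and angle between jar_center's own z axis and vertical below 0.1 rad), for 0.2 s.
3. the white tin lies released on the blue pad (horizontal distance between tin_center and tin_pad_top below 0.012 m and z of tin_center in the frame of tin_pad_top below 0.013 m and contact force between the fingers and tin below 0.1 N and angle between tin_center's own z axis and vertical below 0.1 rad), for 0.2 s.
4. the timer lies released on the grey pad, square with it (horizontal distance between timer_center and timer_pad_top below 0.012 m and z of timer_center in the frame of timer_pad_top below 0.0135 m and contact force between the fingers and timer below 0.1 N and angle between timer_center's own z axis and vertical below 0.1 rad and (angle between the x axis of timer_center and the x axis of timer_pad_top, either way round below 0.25 rad or angle between the x axis of timer_center and the y axis of timer_pad_top, either way round below 0.25 rad)), for 0.2 s.
At the end, for the whole second after the job is handed in: Fitting, jar, tin and timer lie flat, released and at rest on their own pads, centres within 12 mm; fitting along the strip and timer square with its pad within 0.25 rad; beaker and steel fitting within 15 mm of their starts (all of step 1 and all of step 2 and all of step 3 and all of step 4 and linear speed of each of fitting, jar, tin, timer below 0.01 m/s and distance of each of beaker_center, steel_fitting_center from where it was at the start of the episode below 0.015 m); the robot touches nothing.
It fails at once if jar, tin or timer tipped by more than 0.5 rad (angle between any of jar_center, tin_center, timer_center's own z axis and vertical above 0.5 rad).
It fails at once if the beaker moved by more than 15 mm (distance of beaker_center from where it was at the start of the episode above 0.015 m).
It fails at once if the steel fitting moved by more than 15 mm (distance of steel_fitting_center from where it was at the start of the episode above 0.015 m).
It also fails if it takes over 109 s, if anything falls off the work surface, if the arm or the gripper's body presses on something with over 40 N, if the wrist force passes 120 N, or if a joint passes its speed limit or range.

## Working session

There is one attempt and no reset: what is moved stays moved. The work goes in short steps, Python scripts to look and compute and a tool call to move; the robot and the scene stay as the last step left them, time stands still between calls to the robot, and variables do not carry over. Pictures are saved under pics/ and viewed, about 12 in all and at most 16, crops included, and the job is handed in when it is done.

Besides the shell and the picture viewer there is one more tool, called after ">>>" by a JSON object that holds its "fn" and its "kwargs", one argument or row to a line. step_arm: Moves the arm, as the interface text tells. Its arguments: {"type":"object","properties":{"plan":{"type":"array"}},"required":["plan"]}

```bash
mkdir -p pics; ls
cat > h.py <<'E'
import numpy as np, cv2
from bench import robot, cams
def rpy(a):
    from scipy.spatial.transform import Rotation as R
    return R.from_euler('xyz',a).as_matrix()
def snap(name,fn=None):
    o=robot.get_obs(); s=cams.snapshot(name); f=s["frame"]
    if fn: cv2.imwrite("pics/"+fn,cv2.cvtColor(f,cv2.COLOR_RGB2BGR))
    K=np.array(s["camera_matrix"])
    if name=="wrist":
        T=np.eye(4);T[:3,:3]=rpy(o["ee_rot"]);T[:3,3]=o["tool_pos"]
        T=T@np.array(s["T_tool_cam"]); R,p=T[:3,:3],T[:3,3]
    else:
        p=np.array(s["origin"]);a=np.array(s["attitude"]); R=a if a.shape==(3,3) else rpy(a)
    return f,K,R,p
def onz(c,u,v,z):
    f,K,R,p=c; d=R@np.linalg.solve(K,[u,v,1.]); return p+d*(z-p[2])/d[2]
def pix(c,P):
    f,K,R,p=c; q=K@(R.T@(np.array(P)-p)); return q[:2]/q[2]
E
python3 - <<'E'
from h import *
print(robot.get_obs())
for n in("scene","top"):
    c=snap(n,n+"0.png"); print(n,c[1],c[2],c[3])
a=cv2.imread("pics/top0.png");
E
```

```text
pics
{'time': 0.0, 'joint_positions': array([-1.37709410e+00,  8.79286681e-02,  1.37221471e+00,  1.23076336e-05,
        1.68356948e+00, -1.03104068e-01]), 'qvel': array([-0.00095137, -0.00094785,  0.00081187,  0.00083809, -0.00039696,
        0.00115315]), 'joint_torque': array([-9.51444999e-04, -3.40186107e+01, -3.02428508e+01,  7.16836704e-02,
        3.28646181e-02, -1.56704932e-04]), 'tool_pos': array([ 0.16075266, -0.52543172,  0.20433861]), 'ee_rot': array([-3.13948496e+00, -2.30382192e-04,  2.96807423e-01]), 'wrist_force': array([ 0.18310264,  0.39813788, -0.46987859]), 'wrist_torque': array([-0.0491514 ,  0.01180505,  0.03995881]), 'width': 0.09390413342087603}
scene [[380.71157106   0.         254.15235757]
 [  0.         380.71157106 189.6281327 ]
 [  0.           0.           1.        ]] [[-0.91024605 -0.23968886  0.33764092]
 [-0.4135997   0.56507487 -0.71388072]
 [-0.01968314 -0.78945528 -0.6134924 ]] [0.23711838 0.69094085 0.62789779]
top [[478.15486611   0.         259.31639058]
 [  0.         478.15486611 183.90889347]
 [  0.           0.           1.        ]] [[ 0.00631443 -0.99383073  0.11072761]
 [-0.99986966 -0.00462955  0.01546695]
 [-0.01485891 -0.11081084 -0.99373043]] [0.42458665 0.05076261 1.26288243]
```

View pics/top0.png

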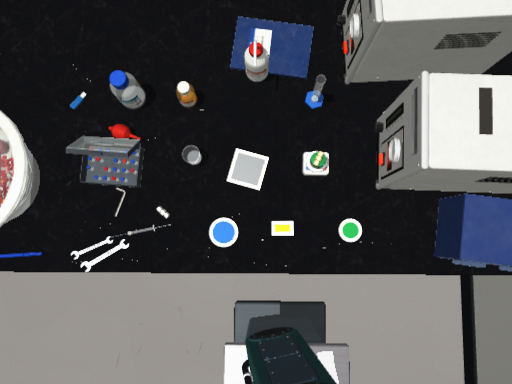

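View pics/scene0.png

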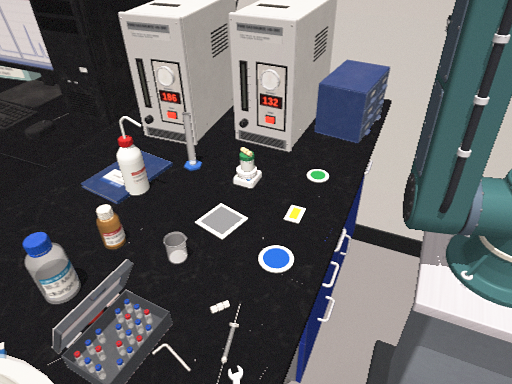

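The top view shows the pile at about (317,161), with grey pad (248,169), blue (223,232), yellow (283,228) and green (350,230). The beaker is at (191,155) and the steel fitting at (163,212). The scene view agrees. Next I'll measure the pads and the pile.

```bash
cat > m.py <<'E'
from h import *
c=snap("top"); f=c[0]; hsv=cv2.cvtColor(f,cv2.COLOR_RGB2HSV)
def blob(lo,hi,x0,y0,x1,y1,z,n):
    m=np.zeros(f.shape[:2],np.uint8); m[y0:y1,x0:x1]=cv2.inRange(hsv,lo,hi)[y0:y1,x0:x1]
    cs,_=cv2.findContours(m,cv2.RETR_EXTERNAL,cv2.CHAIN_APPROX_NONE)
    k=max(cs,key=cv2.contourArea); (u,v),(w,h),a=cv2.minAreaRect(k)
    b=np.array([onz(c,*q,z) for q in cv2.boxPoints(((u,v),(w,h),a))])
    e1,e2=b[1]-b[0],b[2]-b[1]
    print(n,(round(u,1),round(v,1)),onz(c,u,v,z).round(4),"sides",[(round(np.linalg.norm(e)*1e3,1),round(np.arctan2(e[1],e[0]),3)) for e in(e1,e2)])
blob((100,120,80),(130,255,255),200,210,245,255,.004,"blue")
blob((20,120,120),(35,255,255),265,215,300,245,.004,"yellow")
blob((45,120,60),(85,255,255),335,215,370,245,.004,"green")
blob((0,0,90),(180,60,255),220,140,275,195,.004,"greypad")
blob((0,0,90),(180,60,190),220,140,275,195,.004,"grey")
blob((45,80,40),(85,255,255),295,140,340,180,.084,"lid")
blob((15,80,90),(35,255,255),295,140,340,180,.098,"brass")
blob((0,0,120),(180,60,255),295,140,340,180,.019,"timer")
blob((0,0,70),(180,90,255),175,138,207,172,.03,"beaker")
blob((0,0,90),(180,90,255),150,200,173,220,.007,"steel")
a=cv2.resize(f[135:185,290:345],None,fx=10,fy=10,interpolation=cv2.INTER_NEAREST)
cv2.imwrite("pics/crop1.png",a[:,:,::-1])
E
python3 m.py
```

```text
blue (223.0, 232.0) [0.4375 0.1648 0.004 ] sides [(np.float64(52.6), np.float64(-1.565)), (np.float64(52.2), np.float64(-3.129))]
yellow (282.0, 228.0) [0.4489 0.0102 0.004 ] sides [(np.float64(36.7), np.float64(-1.565)), (np.float64(15.7), np.float64(3.141))]
green (350.0, 230.0) [ 0.4447 -0.1675  0.004 ] sides [(np.float64(36.6), np.float64(-1.565)), (np.float64(36.4), np.float64(3.125))]
greypad (247.3, 168.7) [0.6053 0.1026 0.004 ] sides [(np.float64(94.8), np.float64(-0.263)), (np.float64(94.5), np.float64(-1.849))]
grey (258.5, 190.0) [0.5486 0.0724 0.004 ] sides [(np.float64(0.0), np.float64(0.0)), (np.float64(2.6), np.float64(1.576))]
lid (322.4, 161.7) [ 0.6123 -0.0876  0.084 ] sides [(np.float64(33.9), np.float64(-0.464)), (np.float64(12.2), np.float64(-2.039))]
brass (321.0, 157.5) [ 0.6205 -0.0826  0.098 ] sides [(np.float64(20.1), np.float64(-0.463)), (np.float64(3.3), np.float64(-2.039))]
timer (315.5, 162.5) [ 0.6204 -0.0771  0.019 ] sides [(np.float64(65.7), np.float64(-1.567)), (np.float64(61.1), np.float64(3.132))]
beaker (191.2, 154.9) [0.6375 0.2488 0.03  ] sides [(np.float64(45.6), np.float64(-1.095)), (np.float64(54.9), np.float64(-2.666))]
steel (162.5, 211.5) [0.4902 0.3249 0.007 ] sides [(np.float64(14.8), np.float64(-0.769)), (np.float64(37.8), np.float64(-2.338))]
```

View pics/crop1.png

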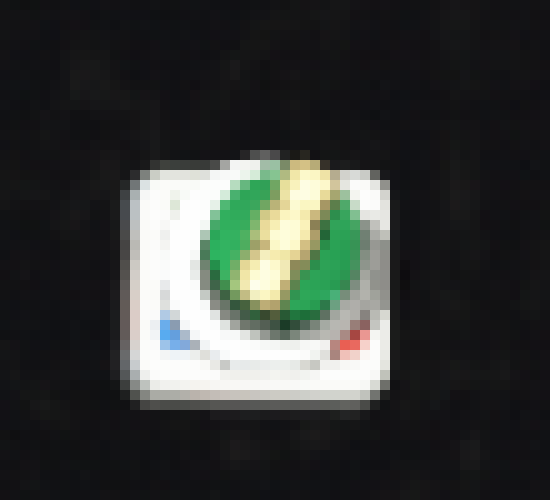

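The crop shows the brass fitting lying on the lid, centred at about full-image pixel (318.7,158.2). Its axis is at about -0.45 rad from x. The timer is square with the world, with its 70 mm side along y. I'll move out past the blue box, then go above the pile.

>>> {"fn": "step_arm", "kwargs": {
  "plan": [
    [[140,326,90,-0.75,100],[140,326,90,-0.75,100],[140,326,90,-0.75,100],[140,326,90,-0.75,100],[140,326,90,-0.75,100],[140,326,90,-0.75,100],[140,326,90,-0.75,100],[140,326,90,-0.75,100]]
  ]
}}

```text
time: 0.82
tool_pos: [0.2854, -0.2345, 0.2857]
ee_rot: [-3.141, 0.0, -0.455]
wrist_force: [0.5, -0.4, 0.1]
width: 0.0939
```

```bash
python3 -c "
from h import *
s=cams.snapshot('wrist');print(s['T_tool_cam'],s['camera_matrix']);o=robot.get_obs();print(o['tool_pos'],o['ee_rot'],o['time'])"
```

```text
[[ 7.13359009e-04 -9.69353228e-01 -2.45670124e-01  7.07530323e-02]
 [ 9.99999528e-01  8.53723497e-04 -4.64854880e-04  1.19798210e-03]
 [ 6.60342936e-04 -2.45669676e-01  9.69353379e-01 -1.78550580e-01]
 [ 0.00000000e+00  0.00000000e+00  0.00000000e+00  1.00000000e+00]] [[306.66503823   0.         255.02803483]
 [  0.         306.66503823 193.72021759]
 [  0.           0.           1.        ]]
[ 0.28865567 -0.22885946  0.28885008] [-3.13755612 -0.00524335 -0.44438716] 0.8667
```

```bash
python3 -c "
from h import *
c=snap('top');print(onz(c,318.7,158.2,.095));print(pix(c,[.62,-.08,.019]))"
```

```text
[ 0.61924633 -0.07723623  0.095     ]
[316.6105712  162.67359155]
```

>>> {"fn": "step_arm", "kwargs": {
  "plan": [
    [[318,123,-60,0,100],[318,123,-60,0,100],[318,123,-60,0,100],[318,123,-60,0,100],[318,123,-60,0,100],[318,123,-60,0,100],[318,123,-60,0,100],[318,123,-60,0,100]]
  ]
}}

```text
time: 1.58
tool_pos: [0.593, -0.1181, 0.226]
ee_rot: [3.141, 0.001, -0.454]
wrist_force: [-0.8, -0.0, 0.7]
width: 0.0939
```

>>> {"fn": "step_arm", "kwargs": {
  "plan": [
    [[24,9,-30,0,100],[24,9,-30,0,100],[24,9,-30,0,100],[24,9,-30,0,100],[24,9,-30,0,100]]
  ]
}}

```text
time: 2.0
tool_pos: [0.6152, -0.1103, 0.1995]
ee_rot: [3.141, -0.002, -0.455]
wrist_force: [-0.0, 0.7, -0.1]
width: 0.0938
```

```bash
python3 -c "
from h import *
o=robot.get_obs();print(o['tool_pos'],o['ee_rot'],o['qvel'],o['joint_positions'])
c=snap('wrist','w1.png')"
```

```text
[ 0.61517306 -0.11029865  0.1994968 ] [ 3.14146179e+00 -2.40527518e-03 -4.54874658e-01] [-0.00172437 -0.02205054 -0.00789712  0.00315661 -0.00140615  0.00310247] [-2.67774115e-01  2.54665376e-01  1.18992350e+00 -5.80436552e-04
  1.69466480e+00  1.75782464e+00]
```

View pics/w1.png

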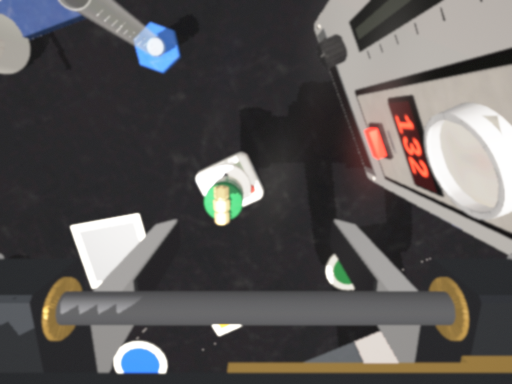

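The wrist view shows the fitting on the lid at (221,205), the jar lid at (223,201) and the timer round it, between the finger tips at (172,222) and (340,222). I'll measure the fitting axis and the lid.

```bash
cat > w.py <<'E'
from h import *
def seg(c,lo,hi,box,z,n,ex=None):
    f=c[0]; hsv=cv2.cvtColor(f,cv2.COLOR_RGB2HSV); x0,y0,x1,y1=box
    m=np.zeros(f.shape[:2],np.uint8); m[y0:y1,x0:x1]=cv2.inRange(hsv,lo,hi)[y0:y1,x0:x1]
    cs,_=cv2.findContours(m,cv2.RETR_EXTERNAL,cv2.CHAIN_APPROX_NONE)
    k=max(cs,key=cv2.contourArea); (u,v),(w,h),a=cv2.minAreaRect(k)
    (cu,cv_),r=cv2.minEnclosingCircle(k)
    b=np.array([onz(c,*q,z) for q in cv2.boxPoints(((u,v),(w,h),a))])
    e=[b[1]-b[0],b[2]-b[1]]
    print(n,"px",round(u,1),round(v,1),"rect ctr",b.mean(0).round(4),[(round(float(np.linalg.norm(q))*1e3,1),round(float(np.arctan2(q[1],q[0])),3)) for q in e],"circ",onz(c,cu,cv_,z)[:2].round(4),"area",cv2.contourArea(k))
    return m
BR=((8,60,90),(38,255,255)); GR=((45,80,30),(85,255,255)); BL=((100,100,60),(130,255,255)); WH=((0,0,130),(180,50,255))
E
python3 - <<'E'
from w import *
c=snap('wrist')
B=(180,130,280,235)
seg(c,*BR,B,.094,"brass");seg(c,*GR,B,.084,"lid");seg(c,*WH,B,.019,"timer")
print(robot.get_obs()['tool_pos'])
cv2.imwrite("pics/crop2.png",cv2.resize(c[0][130:235,180:280,::-1],None,fx=5,fy=5))
E
```

```text
brass px 222.0 205.0 rect ctr [ 0.6175 -0.077   0.094 ] [(15.2, -2.025), (40.2, 2.668)] circ [ 0.6181 -0.0762] area 233.5
lid px 231.7 197.9 rect ctr [ 0.6177 -0.0869  0.084 ] [(20.9, -1.559), (39.3, 3.13)] circ [ 0.6178 -0.0799] area 365.5
timer px 229.3 185.1 rect ctr [ 0.6196 -0.079   0.019 ] [(69.5, -1.58), (62.5, 3.131)] circ [ 0.6204 -0.0792] area 1812.0
[ 0.61532629 -0.11012389  0.20022395]
```

View pics/crop2.png

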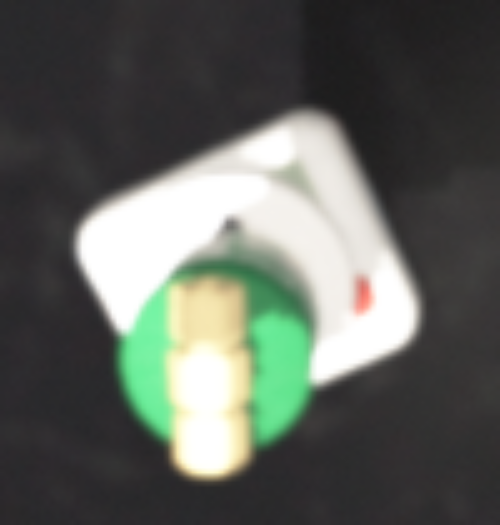

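The crop shows the fitting lying across the lid, and both measurements put it at (0.618,-0.077), parallel to the tool x axis. The sizes come out at 15x40 mm and 69.5x62.5 mm, close to those given. I'll descend and grip.

>>> {"fn": "step_arm", "kwargs": {
  "plan": [
    [[3,33,0,0,60],[3,33,-30,0,60],[3,33,-60,0,60],[3,33,-90,0,60],[3,33,-104,0,60],[3,33,-114,0,60],[3,33,-114,0,60],[3,33,-114,0,60]]
  ]
}}

```text
time: 2.77
tool_pos: [0.6189, -0.0764, 0.0851]
ee_rot: [-3.141, -0.002, -0.454]
wrist_force: [-0.0, -0.2, -0.0]
width: 0.0562
```

>>> {"fn": "step_arm", "kwargs": {
  "plan": [
    [[0,0,0,0,0],[0,0,0,0,0],[0,0,0,0,0],[0,0,0,0,0],[0,0,0,0,0],[0,0,0,0,0],[0,0,0,0,0],[0,0,0,0,0]]
  ]
}}

```text
time: 3.43
tool_pos: [0.619, -0.076, 0.0845]
ee_rot: [-3.141, -0.001, -0.453]
wrist_force: [-1.2, 0.5, 3.3]
width: 0.015
```

>>> {"fn": "step_arm", "kwargs": {
  "plan": [
    [[0,0,30,0,0],[0,0,60,0,0],[-40,20,80,0.12,0],[-80,40,80,0.24,0],[-110,60,80,0.36,0],[-140,75,80,0.48,0],[-170,86,80,0.6,0],[-170,86,80,0.72,0]]
  ]
}}

```text
time: 4.1
tool_pos: [0.4432, 0.0124, 0.1628]
ee_rot: [-3.139, 0.003, 0.275]
wrist_force: [0.3, -0.1, -0.0]
width: 0.0148
```

>>> {"fn": "step_arm", "kwargs": {
  "plan": [
    [[0,0,0,0.12,0],[0,0,0,0.24,0],[0,0,0,0.36,0],[0,0,0,0.48,0],[0,0,0,0.6,0],[0,0,0,0.72,0],[0,0,0,0.84,0],[0,0,0,0.96,0]]
  ]
}}

```text
time: 4.77
tool_pos: [0.4482, 0.0102, 0.1632]
ee_rot: [-3.141, 0.0, 1.233]
wrist_force: [0.7, -0.1, -0.6]
width: 0.0147
```

>>> {"fn": "step_arm", "kwargs": {
  "plan": [
    [[0,0,0,0.12,0],[0,0,0,0.24,0],[0,0,0,0.34,0],[0,0,0,0.34,0],[0,0,0,0.34,0]]
  ]
}}

```text
time: 5.18
tool_pos: [0.4483, 0.0102, 0.1633]
ee_rot: [-3.141, -0.0, 1.564]
wrist_force: [-0.3, 0.0, -0.2]
width: 0.0151
```

```bash
python3 -c "
from h import *
o=robot.get_obs();print(o['tool_pos'],o['ee_rot'],o['width'],o['joint_positions'])
c=snap('wrist','w2.png')"
```

```text
[0.44827817 0.01019536 0.163311  ] [-3.14085991e+00 -1.50685856e-04  1.56420212e+00] 0.015134668721404098 [-1.03888530e-01 -1.29146329e-01  1.66646568e+00  7.88396301e-05
  1.60501722e+00 -9.72917093e-02]
```

View pics/w2.png

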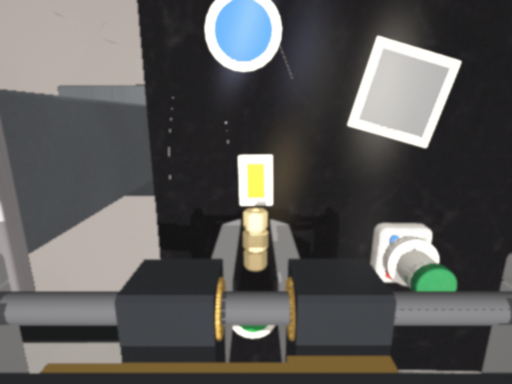

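The fitting is held straight at (255,240). The yellow pad is in full view at (256,180), blue at (243,31) and grey at (404,92), and the jar still stands with its lid at (433,280). I'll measure the pads here.

Run:
```python
from w import *
c=snap('wrist')
seg(c,(22,120,120),(35,255,255),(235,150,280,203),.004,"yellow")
seg(c,*WH,(225,145,285,206),.004,"ypad")
seg(c,*BL,(195,0,290,80),.004,"blue")
seg(c,(0,0,90),(180,60,255),(340,30,470,155),.004,"greypad")
seg(c,*BR,(235,206,280,275),.160,"brass")
seg(c,*GR,(400,255,470,300),.084,"lid")
```

```text
yellow px 255.0 180.5 rect ctr [0.4476 0.01   0.004 ] [(15.5, -0.006), (35.6, -1.571)] circ [0.4476 0.0102] area 418.5
ypad px 255.0 179.5 rect ctr [0.4476 0.0108 0.004 ] [(39.6, -0.006), (58.5, -1.562)] circ [0.4479 0.011 ] area 1787.0
blue px 242.5 30.0 rect ctr [0.4359 0.1635 0.004 ] [(53.9, -0.006), (54.6, -1.565)] circ [0.4349 0.1646] area 2592.5
greypad px 402.9 94.9 rect ctr [0.6035 0.0991 0.004 ] [(100.1, 1.302), (94.6, -0.292)] circ [0.6039 0.1035] area 8487.0
brass px 255.0 239.0 rect ctr [0.4476 0.004  0.16  ] [(16.1, -0.006), (43.6, -1.566)] circ [0.4476 0.0048] area 1513.5
lid px 434.0 277.5 rect ctr [ 0.614  -0.0665  0.084 ] [(42.4, -0.006), (28.2, -1.416)] circ [ 0.6149 -0.0731] area 1038.0
```

>>> {"fn": "step_arm", "kwargs": {
  "plan": [
    [[0,1,-40,0,0],[0,1,-80,0,0],[0,1,-115,0,0],[0,1,-140,0,0],[0,1,-150,0,0],[0,1,-157,0,0],[0,1,-157,0,0],[0,1,-157,0,0]]
  ]
}}

```text
time: 5.95
tool_pos: [0.4499, 0.011, 0.0081]
ee_rot: [3.139, 0.0, 1.566]
wrist_force: [-0.0, -0.3, -0.2]
width: 0.0149
```

>>> {"fn": "step_arm", "kwargs": {
  "plan": [
    [[0,0,0,0,8],[0,0,0,0,25],[0,0,0,0,35],[0,0,0,0,45],[0,0,0,0,45],[0,0,40,0,45],[0,0,80,0,70],[0,0,110,0,100]]
  ]
}}

```text
time: 6.62
tool_pos: [0.449, 0.0111, 0.1194]
ee_rot: [3.14, 0.0, 1.567]
wrist_force: [0.9, 0.8, -0.4]
width: 0.0524
```

>>> {"fn": "step_arm", "kwargs": {
  "plan": [
    [[0,0,30,0,100],[0,0,60,0,100],[0,0,60,0,100],[0,0,60,0,100],[0,0,60,0,100]]
  ]
}}

```text
time: 7.03
tool_pos: [0.4481, 0.0112, 0.176]
ee_rot: [-3.141, -0.0, 1.567]
wrist_force: [0.6, 0.9, -0.8]
width: 0.0855
```

Run:
```python
from w import *
c=snap('wrist',"w3.png")
seg(c,*BR,(225,160,290,300),.013,"brass")
c=snap('top'); seg(c,*BR,(265,215,300,245),.011,"brasstop"); seg(c,*GR,(300,140,345,185),.084,"lid")
```

```text
brass px 255.0 178.5 rect ctr [0.4473 0.0125 0.013 ] [(15.7, -0.003), (35.8, -1.568)] circ [0.4473 0.0128] area 119.0Traceback (most recent call last):
  File "<stdin>", line 4, in <module>
  File "w.py", line 6, in seg
    k=max(cs,key=cv2.contourArea); (u,v),(w,h),a=cv2.minAreaRect(k)
ValueError: max() iterable argument is empty
```

View pics/w3.png

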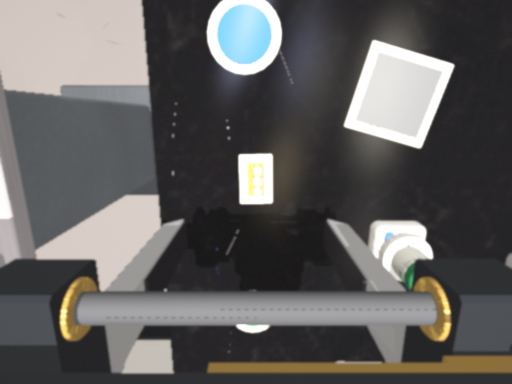

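The fitting is released on the pad at (0.447,0.0125), on centre and along the strip. Next is the jar.

>>> {"fn": "step_arm", "kwargs": {
  "plan": [
    [[171,-91,20,0,100],[171,-91,20,0,100],[171,-91,20,0,100],[171,-91,20,0,100],[171,-91,20,0,100],[171,-91,20,0,100],[171,-91,20,0,100],[171,-91,20,0,100]]
  ]
}}

```text
time: 7.8
tool_pos: [0.6184, -0.0794, 0.1949]
ee_rot: [-3.138, -0.001, 1.567]
wrist_force: [0.1, 0.5, 1.3]
width: 0.0938
```

Run:
```python
from w import *
print(robot.get_obs()['tool_pos'])
c=snap('wrist',"w4.png")
m=seg(c,*GR,(170,120,340,290),.084,"lid")
c=snap('top'); seg(c,*GR,(300,140,345,185),.084,"lidtop")
```

```text
[ 0.61841653 -0.07939944  0.19486248]
lid px 255.0 188.0 rect ctr [ 0.6173 -0.0769  0.084 ] [(34.3, -0.003), (39.8, -1.56)] circ [ 0.6178 -0.0765] area 1121.0
lidtop px 316.4 159.2 rect ctr [ 0.6185 -0.0728  0.084 ] [(36.1, -0.248), (7.2, -1.816)] circ [ 0.619  -0.0705] area 16.0
```

View pics/w4.png

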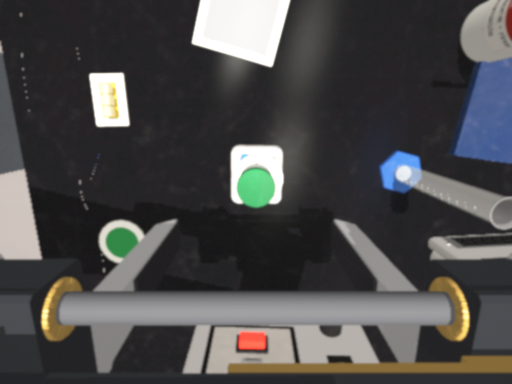

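The lid is at (255,188), which is (0.618,-0.077). The green pad is in view at (122,241). I'll take the jar.

>>> {"fn": "step_arm", "kwargs": {
  "plan": [
    [[-1,2,-30,0,100],[-1,2,-65,0,100],[-1,2,-100,0,100],[-1,2,-125,0,100],[-1,2,-140,0,100],[-1,2,-146,0,100],[-1,2,-146,0,100],[-1,2,-146,0,100]]
  ]
}}

```text
time: 8.57
tool_pos: [0.6187, -0.0776, 0.0521]
ee_rot: [3.14, 0.0, 1.567]
wrist_force: [-0.3, 0.5, -0.2]
width: 0.094
```

>>> {"fn": "step_arm", "kwargs": {
  "plan": [
    [[0,0,0,0,30],[0,0,0,0,30],[0,0,0,0,30],[0,0,0,0,30],[0,0,0,0,30],[0,0,0,0,30],[0,0,0,0,30],[0,0,0,0,30]]
  ]
}}

```text
time: 9.23
tool_pos: [0.6185, -0.0779, 0.0506]
ee_rot: [-3.142, 0.0, 1.567]
wrist_force: [-0.5, -0.7, -0.1]
width: 0.0439
```

>>> {"fn": "step_arm", "kwargs": {
  "plan": [
    [[0,0,0,0,0],[0,0,0,0,0],[0,0,0,0,0],[0,0,0,0,0]]
  ]
}}

```text
time: 9.57
tool_pos: [0.6185, -0.0779, 0.0507]
ee_rot: [-3.142, 0.0, 1.567]
wrist_force: [-0.3, -0.4, -0.6]
width: 0.0387
```

>>> {"fn": "step_arm", "kwargs": {
  "plan": [
    [[0,0,15,0,0],[0,0,40,0,0],[0,0,80,0,0],[-40,-20,100,0,0],[-80,-45,100,0,0],[-120,-65,100,0,0],[-155,-82,100,0,0],[-174,-90,100,0,0]]
  ]
}}

```text
time: 10.23
tool_pos: [0.4422, -0.1688, 0.1509]
ee_rot: [-3.141, 0.001, 1.566]
wrist_force: [0.6, -0.4, -0.9]
width: 0.039
```

>>> {"fn": "step_arm", "kwargs": {
  "plan": [
    [[0,0,0,0,0],[0,0,0,0,0],[0,0,0,0,0]]
  ]
}}

```text
time: 10.48
tool_pos: [0.4452, -0.1678, 0.1511]
ee_rot: [3.14, -0.0, 1.566]
wrist_force: [0.4, 0.2, -0.8]
width: 0.0384
```

Run:
```python
from w import *
o=robot.get_obs();print(o['tool_pos'],o['width'])
c=snap('wrist',"w5.png")
seg(c,*GR,(150,60,360,185),.004,"pad?")
seg(c,*WH,(150,60,360,185),.004,"padw")
seg(c,*GR,(150,185,360,300),.185,"lid")
```

```text
[ 0.44517895 -0.16781009  0.15106029] 0.03843049814763073
pad? px 253.5 174.5 rect ctr [ 0.4431 -0.1587  0.004 ] [(37.4, -0.004), (20.8, -1.562)] circ [ 0.4431 -0.1652] area 544.5
padw px 254.0 168.5 rect ctr [ 0.4437 -0.1523  0.004 ] [(33.6, 1.543), (61.5, -0.004)] circ [ 0.4436 -0.1652] area 798.0
lid px 255.0 251.0 rect ctr [ 0.4444 -0.165   0.185 ] [(37.6, -0.004), (41.0, -1.544)] circ [ 0.4445 -0.1638] area 4393.0
```

View pics/w5.png

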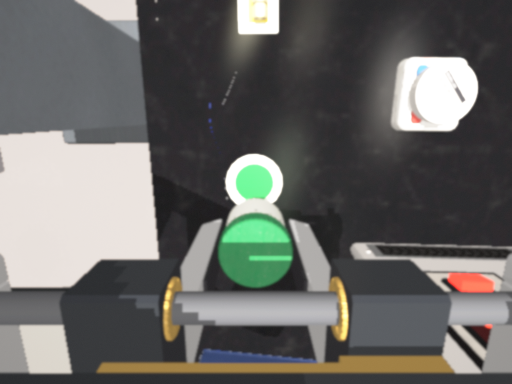

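The jar is held upright with its lid at (255,251). The green pad centre is about (254,182), giving (0.4437,-0.1655). I'll lower it.

>>> {"fn": "step_arm", "kwargs": {
  "plan": [
    [[-1,2,-40,0,0],[-1,2,-80,0,0],[-1,2,-105,0,0],[-1,2,-120,0,0],[-1,2,-128,0,0],[-1,2,-132,0,0],[-1,2,-132,0,0],[-1,2,-132,0,0]]
  ]
}}

```text
time: 11.2
tool_pos: [0.4451, -0.1661, 0.0198]
ee_rot: [3.139, 0.001, 1.568]
wrist_force: [0.3, -0.1, -0.0]
width: 0.0386
```

>>> {"fn": "step_arm", "kwargs": {
  "plan": [
    [[0,0,0,0,0],[0,0,0,0,50],[0,0,0,0,60],[0,0,0,0,80],[0,0,0,0,100],[0,0,0,0,100],[0,0,0,0,100]]
  ]
}}

```text
time: 11.78
tool_pos: [0.4436, -0.1659, 0.0188]
ee_rot: [3.141, 0.0, 1.567]
wrist_force: [-1.0, -0.3, -0.3]
width: 0.0753
```

>>> {"fn": "step_arm", "kwargs": {
  "plan": [
    [[0,0,40,0,100],[0,0,80,0,100],[0,0,120,0,100],[0,0,160,0,100],[0,0,170,0,100],[0,0,170,0,100]]
  ]
}}

```text
time: 12.28
tool_pos: [0.4457, -0.167, 0.1935]
ee_rot: [3.133, 0.004, 1.567]
wrist_force: [-0.2, 0.2, 0.0]
width: 0.0939
```

Run:
```python
from w import *
o=robot.get_obs();print(o['tool_pos'],o['width'])
c=snap('wrist',"w6.png")
seg(c,*GR,(150,100,360,300),.051,"lid")
```

```text
[ 0.44572701 -0.16698514  0.19345293] 0.09387229126321434
lid px 253.0 181.0 rect ctr [ 0.4441 -0.1649  0.051 ] [(33.7, -0.005), (39.3, -1.563)] circ [ 0.4435 -0.1643] area 895.5
```

The jar stands at (0.444,-0.165), on its pad centre. Next is the tin.

>>> {"fn": "step_arm", "kwargs": {
  "plan": [
    [[175,88,5,0,100],[175,88,5,0,100],[175,88,5,0,100],[175,88,5,0,100],[175,88,5,0,100],[175,88,5,0,100],[175,88,5,0,100],[175,88,5,0,100]]
  ]
}}

```text
time: 13.0
tool_pos: [0.617, -0.0779, 0.1908]
ee_rot: [-3.136, -0.001, 1.567]
wrist_force: [-0.3, -0.8, -0.1]
width: 0.0939
```

Run:
```python
from w import *
o=robot.get_obs();print(o['tool_pos'],o['width'])
c=snap('wrist')
seg(c,*WH,(200,100,310,215),.019,"timer")
cv2.imwrite("pics/crop3.png",cv2.resize(c[0][110:215,195:315,::-1],None,fx=5,fy=5))
```

```text
[ 0.61699626 -0.07791434  0.19077925] 0.09393384533719018
timer px 258.5 175.5 rect ctr [ 0.6195 -0.0753  0.019 ] [(60.1, -0.003), (69.6, -1.55)] circ [ 0.6184 -0.0745] area 2970.5
```

View pics/crop3.png

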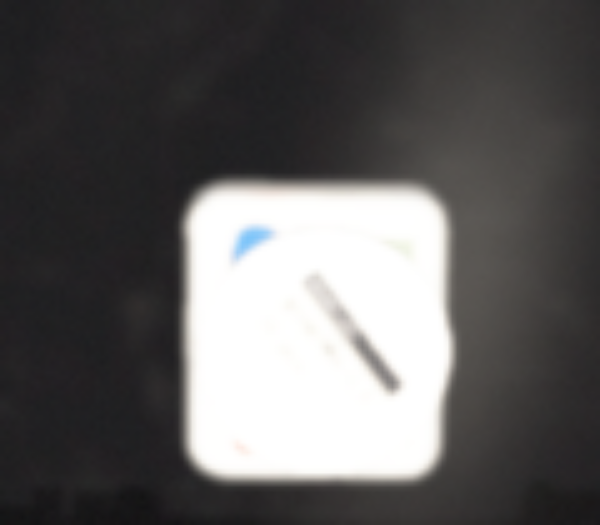

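Run:
```python
from w import *
c=snap('wrist')
print(onz(c,262,178.6,.037),onz(c,195+453/5,178,.037),onz(c,262,110+228/5,.037), onz(c,195+187/5,178,.019),onz(c,195+445/5,178,.019),robot.get_obs()['tool_pos'])
g=cv2.createCLAHE(4,(8,8)).apply(cv2.cvtColor(c[0],cv2.COLOR_RGB2GRAY)[110:215,195:315]); p=c[0][110:215,195:315].astype(float).min(2)
p=np.clip((p-215)*6.4,0,255).astype(np.uint8)
cv2.imwrite("pics/crop4.png",cv2.resize(p,None,fx=5,fy=5))
```

```text
[ 0.623516   -0.07516465  0.037     ] [ 0.64963304 -0.07457664  0.037     ] [ 0.6234768  -0.04968938  0.037     ] [ 0.58931377 -0.07794943  0.019     ] [ 0.64952197 -0.07815384  0.019     ] [ 0.61711402 -0.07855164  0.19275811]
```

View pics/crop4.png

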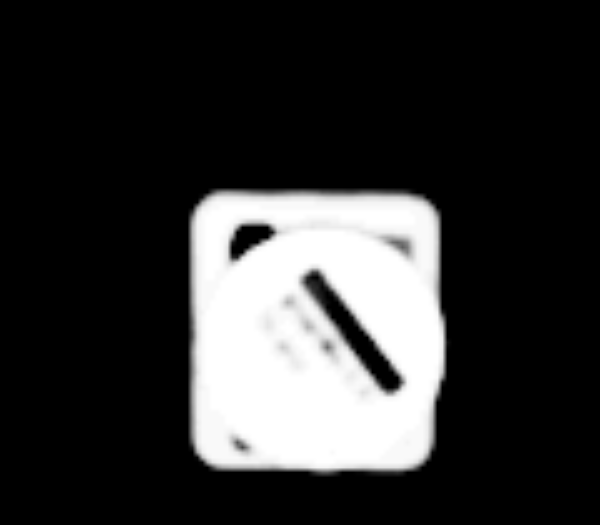

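The contrast-stretched crop shows the tin's circle, centre about crop (323,348), which is (0.621,-0.0765). I'll grip low on the tin while keeping the tips above the timer's top at 19 mm.

>>> {"fn": "step_arm", "kwargs": {
  "plan": [
    [[4,2,-40,0,100],[4,2,-80,0,100],[4,2,-115,0,100],[4,2,-145,0,100],[4,2,-160,0,100],[4,2,-166,0,100],[4,2,-166,0,100],[4,2,-166,0,100]]
  ]
}}

```text
time: 13.77
tool_pos: [0.6228, -0.0766, 0.0292]
ee_rot: [3.14, 0.0, 1.566]
wrist_force: [0.6, -0.2, 0.3]
width: 0.0943
```

>>> {"fn": "step_arm", "kwargs": {
  "plan": [
    [[0,0,0,0,70],[0,0,0,0,70],[0,0,0,0,70]]
  ]
}}

```text
time: 14.02
tool_pos: [0.6237, -0.0762, 0.0297]
ee_rot: [3.138, 0.001, 1.567]
wrist_force: [-0.0, 0.5, 0.5]
width: 0.0776
```

>>> {"fn": "step_arm", "kwargs": {
  "plan": [
    [[-2,0,-4,0,70],[-2,0,-7,0,70],[-2,0,-7,0,70],[-2,0,-7,0,65]]
  ]
}}

```text
time: 14.35
tool_pos: [0.6202, -0.0757, 0.0202]
ee_rot: [-3.141, -0.0, 1.567]
wrist_force: [0.5, 0.4, -0.0]
width: 0.0626
```

>>> {"fn": "step_arm", "kwargs": {
  "plan": [
    [[0,0,0,0,50],[0,0,0,0,50],[0,0,0,0,0],[0,0,0,0,0],[0,0,0,0,0],[0,0,0,0,0],[0,0,0,0,0]]
  ]
}}

```text
time: 14.93
tool_pos: [0.6205, -0.0759, 0.0207]
ee_rot: [-3.142, -0.0, 1.567]
wrist_force: [-0.4, -0.1, -1.1]
width: 0.0533
```

>>> {"fn": "step_arm", "kwargs": {
  "plan": [
    [[0,0,10,0,0],[0,0,40,0,0],[0,0,80,0,0],[-30,35,110,0,0],[-55,70,130,0,0],[-80,105,130,0,0],[-105,140,130,0,0],[-130,170,130,0,0]]
  ]
}}

```text
time: 15.6
tool_pos: [0.501, 0.0817, 0.1528]
ee_rot: [3.138, -0.001, 1.566]
wrist_force: [0.4, 1.1, -0.0]
width: 0.0534
```

>>> {"fn": "step_arm", "kwargs": {
  "plan": [
    [[-25,30,0,0,0],[-45,58,0,0,0],[-54,70,0,0,0],[-54,70,0,0,0],[-54,70,0,0,0],[-54,70,0,0,0]]
  ]
}}

```text
time: 16.1
tool_pos: [0.448, 0.1499, 0.1511]
ee_rot: [3.14, 0.0, 1.566]
wrist_force: [0.2, -1.2, -1.2]
width: 0.0532
```

Run:
```python
from w import *
o=robot.get_obs();print(o['tool_pos'],o['width'])
c=snap('wrist',"w7.png")
seg(c,*BL,(150,60,360,230),.004,"blue")
seg(c,*WH,(150,60,360,195),.004,"padw")
```

```text
[0.44802644 0.14994489 0.15108659] 0.05322730929601221
blue px 244.3 168.4 rect ctr [0.4361 0.1652 0.004 ] [(53.8, 0.191), (53.5, -1.367)] circ [0.4362 0.1647] area 1974.0
padw px 244.5 163.5 rect ctr [0.4364 0.1702 0.004 ] [(76.1, -0.004), (65.7, -1.554)] circ [0.4365 0.1658] area 1572.5
```

View pics/w7.png

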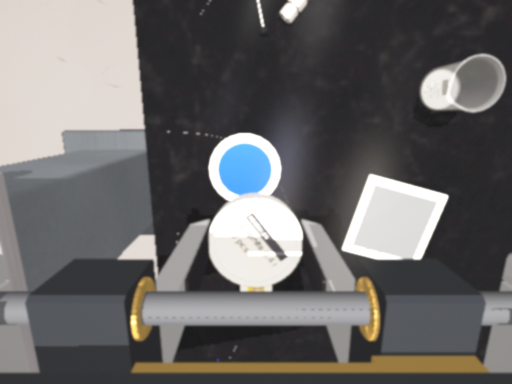

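The tin is held level at (255,240). The blue pad centre is (244.5,168), which is (0.4363,0.1653). I'll set it down.

>>> {"fn": "step_arm", "kwargs": {
  "plan": [
    [[-12,16,-30,0,0],[-12,16,-70,0,0],[-12,16,-100,0,0],[-12,16,-125,0,0],[-12,16,-138,0,0],[-12,16,-143,0,0],[-12,16,-144,0,0],[-12,16,-144,0,0]]
  ]
}}

```text
time: 16.82
tool_pos: [0.4364, 0.1658, 0.0067]
ee_rot: [3.141, 0.0, 1.565]
wrist_force: [0.3, -0.1, -0.7]
width: 0.0535
```

>>> {"fn": "step_arm", "kwargs": {
  "plan": [
    [[0,0,0,0,0],[0,0,0,0,0],[0,0,0,0,0]]
  ]
}}

```text
time: 17.07
tool_pos: [0.4361, 0.1664, 0.0071]
ee_rot: [3.14, -0.0, 1.566]
wrist_force: [1.0, 0.2, -0.4]
width: 0.0531
```

>>> {"fn": "step_arm", "kwargs": {
  "plan": [
    [[0,0,-1,0,0],[0,0,-1,0,70],[0,0,-1,0,80],[0,0,-1,0,100],[0,0,-1,0,100],[0,0,-1,0,100],[0,0,30,0,100],[0,0,70,0,100]]
  ]
}}

```text
time: 17.73
tool_pos: [0.4319, 0.1656, 0.0733]
ee_rot: [-3.132, 0.002, 1.567]
wrist_force: [0.6, 0.1, -0.0]
width: 0.0931
```

>>> {"fn": "step_arm", "kwargs": {
  "plan": [
    [[0,0,40,0,100],[0,0,80,0,100],[0,0,110,0,100],[0,0,110,0,100],[0,0,110,0,100]]
  ]
}}

```text
time: 18.15
tool_pos: [0.4367, 0.1668, 0.189]
ee_rot: [3.136, -0.001, 1.567]
wrist_force: [0.1, -0.5, -0.4]
width: 0.0936
```

Run:
```python
from w import *
o=robot.get_obs();print(o['tool_pos'],o['width'])
c=snap('wrist',"w8.png")
seg(c,*WH,(150,100,360,240),.006,"tin/pad")
seg(c,(0,0,90),(180,60,255),(320,140,470,300),.004,"greypad")
```

```text
[0.43666604 0.16680736 0.18895207] 0.09364022045091784
tin/pad px 255.0 177.5 rect ctr [0.437  0.1649 0.006 ] [(77.2, -0.004), (77.1, -1.548)] circ [0.4367 0.1659] area 3303.0
greypad px 385.5 238.0 rect ctr [0.6033 0.0821 0.004 ] [(158.8, -0.004), (168.8, -1.419)] circ [0.605  0.0633] area 7328.5
```

View pics/w8.png

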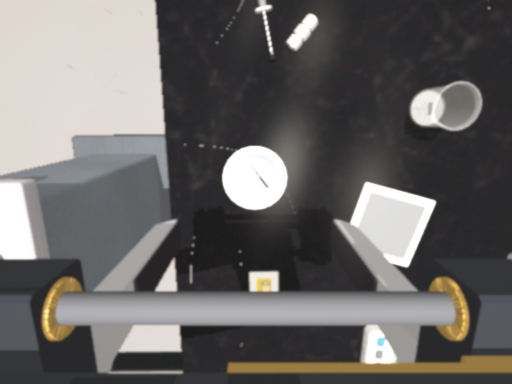

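The tin lies on the blue pad at (255,177). The steel fitting and beaker are untouched. Now the timer.

>>> {"fn": "step_arm", "kwargs": {
  "plan": [
    [[183,-245,0,0,100],[183,-245,0,0,100],[183,-245,0,0,100],[183,-245,0,0,100],[183,-245,0,0,100],[183,-245,0,0,100],[183,-245,0,0,100],[183,-245,0,0,100]]
  ]
}}

```text
time: 18.87
tool_pos: [0.619, -0.0833, 0.1816]
ee_rot: [-3.136, 0.001, 1.562]
wrist_force: [0.0, 0.7, 0.0]
width: 0.0939
```

>>> {"fn": "step_arm", "kwargs": {
  "plan": [
    [[0,0,0,0,100],[0,0,0,0,100],[0,0,0,0,100]]
  ]
}}

```text
time: 19.12
tool_pos: [0.6171, -0.0774, 0.1847]
ee_rot: [-3.138, -0.001, 1.568]
wrist_force: [0.8, -0.1, 0.2]
width: 0.094
```

Run:
```python
from w import *
o=robot.get_obs();print(o['tool_pos'],o['width'])
c=snap('wrist',"w9.png")
seg(c,*WH,(200,100,310,215),.019,"timer")
c=snap('top')
f=c[0];hsv=cv2.cvtColor(f,cv2.COLOR_RGB2HSV)
seg(c,(90,40,60),(130,255,255),(200,210,245,255),.004,"blue ring")
seg(c,(0,0,90),(180,60,255),(220,140,275,195),.004,"greypad")
seg(c,(0,0,90),(180,60,255),(290,140,345,190),.019,"timertop")
```

```text
[ 0.6171443  -0.0773921   0.18470917] 0.09404942872777289
timer px 257.5 177.5 rect ctr [ 0.6187 -0.0758  0.019 ] [(68.7, 1.549), (59.1, -0.002)] circ [ 0.6188 -0.0748] area 3047.0
blue ring px 229.7 228.4 rect ctr [0.4471 0.1474 0.004 ] [(18.8, -1.101), (52.8, -2.665)] circ [0.4428 0.1557] area 7.5
greypad px 247.3 168.7 rect ctr [0.6055 0.1026 0.004 ] [(94.8, -0.263), (94.5, -1.849)] circ [0.6044 0.1025] area 1180.0
timertop px 327.7 162.3 rect ctr [ 0.6213 -0.109   0.019 ] [(82.1, -0.247), (75.1, -1.817)] circ [ 0.6223 -0.1066] area 225.0
```

>>> {"fn": "step_arm", "kwargs": {
  "plan": [
    [[2,1,-40,0,100],[2,1,-80,0,100],[2,1,-120,0,100],[2,1,-150,0,100],[2,1,-165,0,100],[2,1,-172,0,100],[2,1,-175,0,100],[2,1,-175,0,100]]
  ]
}}

```text
time: 19.88
tool_pos: [0.6206, -0.0769, 0.0122]
ee_rot: [3.14, 0.0, 1.568]
wrist_force: [-0.2, -1.5, -0.6]
width: 0.094
```

>>> {"fn": "step_arm", "kwargs": {
  "plan": [
    [[0,0,0,0,100],[0,0,0,0,100],[0,0,0,0,100]]
  ]
}}

```text
time: 20.13
tool_pos: [0.6216, -0.0777, 0.0135]
ee_rot: [3.138, 0.001, 1.567]
wrist_force: [-0.0, -0.5, 0.6]
width: 0.0938
```

>>> {"fn": "step_arm", "kwargs": {
  "plan": [
    [[-2,1,-5,0,100],[-2,1,-9,0,100],[-2,1,-9,0,100],[-2,1,-9,0,75],[-2,1,-9,0,70]]
  ]
}}

```text
time: 20.55
tool_pos: [0.6182, -0.0765, 0.0022]
ee_rot: [-3.141, -0.0, 1.567]
wrist_force: [-0.3, -0.1, 0.0]
width: 0.0841
```

>>> {"fn": "step_arm", "kwargs": {
  "plan": [
    [[0,0,0,0,60],[0,0,0,0,60],[0,0,0,0,0],[0,0,0,0,0],[0,0,0,0,0],[0,0,0,0,0],[0,0,0,0,0]]
  ]
}}

```text
time: 21.13
tool_pos: [0.6185, -0.0766, 0.0026]
ee_rot: [3.141, 0.0, 1.567]
wrist_force: [1.1, -0.4, 0.1]
width: 0.0618
```

>>> {"fn": "step_arm", "kwargs": {
  "plan": [
    [[0,0,10,0,0],[0,0,40,0,0],[0,0,80,0,0],[-4,40,110,0,0],[-7,75,130,-0.1,0],[-10,105,130,-0.2,0],[-13,125,130,-0.27,0],[-14,140,130,-0.27,0]]
  ]
}}

```text
time: 21.8
tool_pos: [0.6042, 0.0658, 0.1343]
ee_rot: [3.14, -0.001, 1.298]
wrist_force: [0.4, 0.6, 0.3]
width: 0.062
```

>>> {"fn": "step_arm", "kwargs": {
  "plan": [
    [[0,0,0,0,0],[0,0,0,0,0],[0,0,0,0,0]]
  ]
}}

```text
time: 22.05
tool_pos: [0.6042, 0.0622, 0.1318]
ee_rot: [-3.141, 0.001, 1.297]
wrist_force: [-0.0, 0.2, -1.2]
width: 0.0618
```

Run:
```python
from w import *
o=robot.get_obs();print(o['tool_pos'],o['ee_rot'],o['width'])
c=snap('wrist',"w10.png")
seg(c,(0,0,90),(180,60,255),(170,60,340,190),.004,"greypad")
```

```text
[0.60423862 0.06220397 0.13184813] [-3.14082266e+00  1.26974084e-03  1.29684703e+00] 0.06176471575427047
greypad px 250.5 144.5 rect ctr [0.6105 0.1031 0.004 ] [(104.2, -0.273), (87.5, -1.804)] circ [0.6108 0.1041] area 8459.0
```

View pics/w10.png

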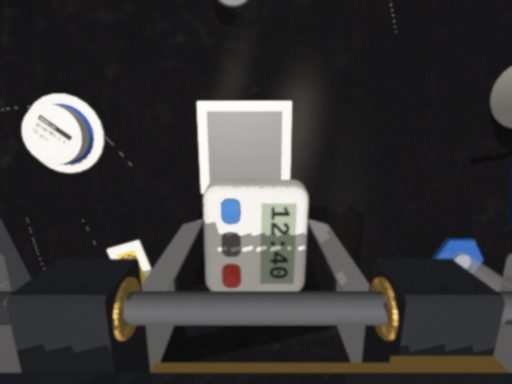

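The held timer at (255,237) is parallel to the grey pad. The pad's far edge runs from (198,101) to (292,101), and the timer overlaps the near edge. I'll fix the pad centre from the far edge.

Run:
```python
from w import *
c=snap('wrist')
g=cv2.cvtColor(c[0],cv2.COLOR_RGB2GRAY)>110
r=[(v,np.where(g[v,150:340])[0][[0,-1]]+150) for v in(110,150,170)]
k=np.where(g[60:150,245])[0][0]+60; print(r,k)
P=[[onz(c,e,v,.004) for e in l] for v,l in r]
print([np.linalg.norm(a-b) for a,b in P])
a=[(p+q)/2 for p,q in P]; t=onz(c,245,k,.004)
d=a[0]-a[2]; d/=np.linalg.norm(d); e=a[0]+d*np.dot(t-a[0],d)
print(d,np.arctan2(d[1],d[0]),"centre",e-.046*d, robot.get_obs()['tool_pos'])
```

```text
[(110, array([196, 292])), (150, array([198, 291])), (170, array([199, 290]))] 100
[np.float64(0.09251472129011015), np.float64(0.09248935769222494), np.float64(0.09197082907747997)]
[0.27095101 0.96259314 0.        ] 1.2964154695165184 centre [0.60402712 0.10235443 0.004     ] [0.6043438  0.06186638 0.13184998]
```

>>> {"fn": "step_arm", "kwargs": {
  "plan": [
    [[0,20,-10,0,0],[0,41,-40,0,0],[0,41,-70,0,0],[0,41,-95,0,0],[0,41,-110,0,0],[0,41,-118,0,0],[0,41,-120,0,0],[0,41,-120,0,0]]
  ]
}}

```text
time: 22.82
tool_pos: [0.6045, 0.1036, 0.0123]
ee_rot: [-3.141, 0.0, 1.296]
wrist_force: [0.3, 0.3, -0.4]
width: 0.0617
```

>>> {"fn": "step_arm", "kwargs": {
  "plan": [
    [[0,0,0,0,0],[0,0,0,0,0],[0,0,0,0,0]]
  ]
}}

```text
time: 23.07
tool_pos: [0.6056, 0.1044, 0.0142]
ee_rot: [3.139, -0.001, 1.297]
wrist_force: [0.2, 0.2, -1.2]
width: 0.0616
```

>>> {"fn": "step_arm", "kwargs": {
  "plan": [
    [[-1,-1,-4,0,0],[-1,-1,-6,0,0],[-1,-1,-6,0,0],[-1,-1,-6,0,0]]
  ]
}}

```text
time: 23.4
tool_pos: [0.6035, 0.1034, 0.0066]
ee_rot: [3.141, 0.0, 1.297]
wrist_force: [0.5, -0.4, 0.1]
width: 0.0617
```

>>> {"fn": "step_arm", "kwargs": {
  "plan": [
    [[0,0,0,0,75],[0,0,0,0,85],[0,0,0,0,100],[0,0,0,0,100],[0,0,0,0,100],[0,0,15,0,100],[0,0,50,0,100],[0,0,90,0,100]]
  ]
}}

```text
time: 24.07
tool_pos: [0.6009, 0.1033, 0.0939]
ee_rot: [-3.134, 0.003, 1.297]
wrist_force: [1.4, -0.1, -0.2]
width: 0.0939
```

>>> {"fn": "step_arm", "kwargs": {
  "plan": [
    [[0,0,40,0,100],[0,0,80,0,100],[-40,-20,110,0,100],[-80,-40,110,0,100],[-120,-60,110,0,100],[-150,-80,110,0,100],[-150,-80,110,0,100],[-150,-80,110,0,100]]
  ]
}}

```text
time: 24.73
tool_pos: [0.4517, 0.0225, 0.2073]
ee_rot: [3.14, -0.0, 1.295]
wrist_force: [1.0, 0.9, -0.0]
width: 0.0939
```

Run:
```python
from w import *
o=robot.get_obs();print(o['tool_pos'],o['width'],o['time'])
c=snap('wrist',"w11.png"); t=snap('top')[0]; s=snap('scene')[0]
im=np.vstack([cv2.resize(s[100:300,130:370],(640,533))])
cv2.imwrite("pics/final.png",cv2.resize(np.hstack([cv2.resize(t[120:260,140:380],(480,280)),cv2.resize(s[130:300,150:350],(320,280))])[:,:,::-1],(800,280)))
```

```text
[0.45170064 0.0225148  0.20726107] 0.09385234565607131 24.7333
```

View pics/w11.png

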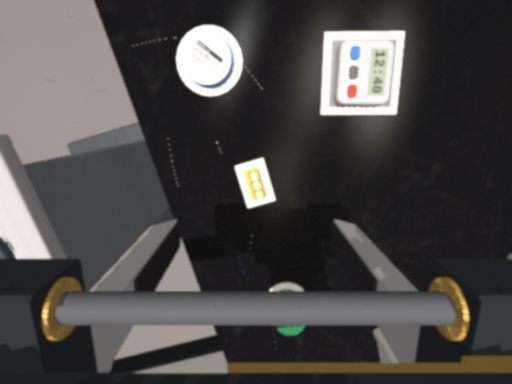

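View pics/final.png

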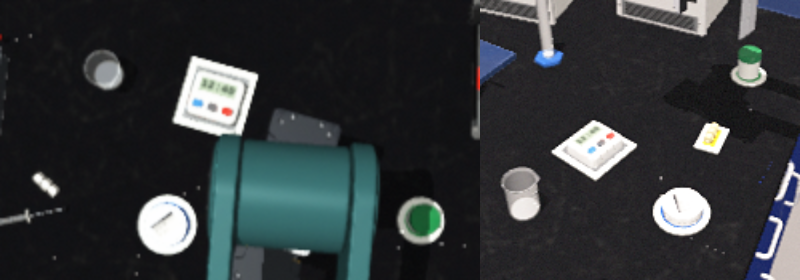

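Both views show all four things on their pads: timer (363,73) centred and square in its frame, tin (209,60), fitting along the strip at (256,183), and jar upright on green. The beaker and steel fitting look untouched, and the gripper is clear at 0.2 m. Handing in.

Run:
```python
from w import *
c=snap('top')
seg(c,(0,0,70),(180,90,255),(175,138,207,172),.03,"beaker");seg(c,(0,0,90),(180,90,255),(150,200,173,220),.007,"steel")
print(np.abs(robot.get_obs()['qvel']).max()); print(robot.close_job())
```

```text
beaker px 191.2 154.9 rect ctr [0.6376 0.2488 0.03  ] [(45.6, -1.095), (54.9, -2.666)] circ [0.6381 0.2475] area 276.0
steel px 162.5 211.5 rect ctr [0.4902 0.3249 0.007 ] [(14.8, -0.769), (37.8, -2.338)] circ [0.4891 0.326 ] area 67.5
0.014119999693466948
the job is handed in; nothing more can be done
None
```

I took the pile apart from the top down and set the fitting, jar, tin and timer on their own pads, then handed the job in after about 25 s of robot time.

| Object | Last check against its pad |
|---|---|
| Brass fitting | Measured about 2 mm from the centre, lying along the strip |
| Jar | Measured about 1 mm from the centre, upright |
| Tin | Judged by eye only: flat, with a narrow blue crescent showing that fits the camera's slant |
| Timer | Released within about 1 mm of the centre, square with the pad to about 0.03 rad by the tool's yaw; it looks centred in the last picture |

The beaker and steel fitting measured within 0.1 mm of their first readings, and the gripper ended open and clear of everything.

- **Failed check:** the overhead check of the fitting crashed because its mask came up empty. I used the wrist view for the fitting instead.
- **Disagreeing checks:** some overhead and wrist masks gave bad readings where the arm or another part hid the target (lid, timer, blue ring, grey pad). I discarded those and relied on clear views.

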